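# Clamp a valve square in the twin-screw test clamp

### The job

Push the valve gently along its adapter plate until it is fully home and square against the fence at the back, under the clamp bridge. Then bring the bridge down on it with the two knobs, turning them alternately and never more than a quarter turn at a time so that the bridge stays level, and nip both up evenly by feel until each takes about 0.5 newton metres to turn, no tighter. Let go, and leave the other things on the bench where they are.

Things in the scene. Friction and masses are not known exactly. Their poses are not given: they have to be found in the camera images.
- clamp: Test clamp bolted to the bench: grey base plate 190 x 270 x 14 mm (x, y, z). Origin: centre of its underside, on the bench; x to its back (away from the robot), y left, z up. Round steel bushes 32 mm across, 66 mm high, stand at y = +92 and -92 mm and take the clamp screws. At the back (x 55 to 97 mm, y within 55 mm) a manifold with a gauge, up to 90 mm high.
- adapter: Fixed aluminium plate between the bushes on which the valve slides; axes as the clamp's. Origin straight above the clamp's, 18 mm under the plate's upper face, which is 24 mm above the bench and reaches from x = -75 to +29 mm. The front face of the 22 mm high steel fence across its back is at x = +23 mm. Guides 14 mm high at both ends leave the valve 3 mm play each side.
- valve: Loose valve, 0.4 to 0.65 kg: aluminium block 46 deep (x), 112 long (y), 40 mm high with three ports in its front face (x = -23 mm, towards the robot, free to push on), black end caps (132 mm over all). Origin: centre of underside; x to the back. Starts 26 to 42 mm short of home, slightly askew. Home: back face on the fence, origin at the adapter's x. The bridge passes over its middle there.
- bridge: Dark steel bar 36 wide, 252 long (y), 18 mm thick, with a hole round each clamp screw; spring plungers at its ends push it up against the screws' collars. Origin: middle of its underside, about 80 mm above the bench at the start; x back, y left, z square to the bar. Each end goes 10 mm down per clockwise turn of its knob (1.59 mm per rad). Unequal turns make it slope: over 3 mm between the screws is too much.
- foot_left: Pressure foot under the bridge, 46 mm left of its middle (screws at 92 mm): steel socket 25 mm across (origin: centre of its lower face) with a hard-rubber pad 18 mm across standing out below by some 6 to 8 mm, alike on both feet but not always the same pair, so 2.2 to 4.5 mm clear of the valve's top at the start. Once it touches, the load comes on within half a rad. Proper load 70 to 150 N; over 200 N crushes the valve's seals.
- foot_right: The same foot with an equal pad, 46 mm right of the middle of the bridge.
- grip_left (a point): Point on the left knob's axis, 10 mm below its top. Knob: black round lobed hand knob 42 mm across, 30 mm high, axis upright at y = +92 mm in the clamp; may be gripped across at any angle. Its top starts about 142 mm above the bench, its underside is 14 mm above the bridge's upper face; it sinks with its end of the bridge as it is turned.
- grip_right (a point): The same point on the right knob, at y = -92 mm in the clamp.
- knob_left (a joint): Turn of the left knob, rad, growing clockwise seen from above (lowers the left end). Starts at 0 to 0.2, stops at 0 and 9; free of the valve up to 1.55. Friction is a constant 0.32 N m either way and holds it where it is left; each N of load in its screw adds 0.0016 N m against tightening, so 0.5 N m means 105 N or so. A screw carries 3/4 of the load of the foot on its side and 1/4 of the other's.
- knob_right (a joint): The same for the right knob and the right end of the bridge.
- spray_can: Bystander: yellow spray can with a white top, 52 mm across, 150 mm high, standing right of the clamp; origin at its foot. To be left alone, like all that follow.
- spanner: Bystander: steel spanner 170 mm long lying left of the clamp; origin under its middle.
- screwdriver: Bystander: green-handled screwdriver 200 mm long and 26 mm high, lying across in front of the clamp (towards the robot); origin under its middle.
- relief_valve: Bystander: brass relief valve, block 50 x 78 x 40 mm with a steel stem up to 90 mm high, standing right of the clamp; origin at its foot.
- gauge: Bystander: round steel pressure gauge 68 mm across, 26 mm thick, lying face up left behind the clamp; origin under its middle.
- air_cylinder: Bystander: small air cylinder 28 mm thick and 160 mm long, lying across just behind the clamp; origin under its body.
- elbow: Bystander: black push-in elbow fitting about 35 mm, 18 mm high, lying right of the clamp; origin under its middle.
Not all that is in view belongs to the job. What is shaped like the valve but blue or brown is not meant.

How it is judged (in metres and radians):
On the way, in this order (a step that is already met when the one before it is completed fails the run):
1. the valve is home and square against the fence (x of valve in the frame of adapter above -0.0015 m and angle between the x axis of valve and the x axis of adapter, either way round below 0.02 rad), for 0.3 s.
2. both feet bear on the valve (all of step 1 and contact force between each of foot_left, foot_right and valve above 10 N), for 0.2 s.
At the end, for the whole second after the job is handed in: The valve is home (within 1.5 mm of the fence, square within 0.02 rad) and at rest, each foot presses it with 70 to 150 N, and the bridge is level with the clamp within 0.010 rad (1.8 mm between the knobs) (all of step 1 and contact force between foot_left and valve between 70 and 150 N and contact force between foot_right and valve between 70 and 150 N and angle between the z axis of bridge and the z axis of clamp, either way round below 0.01 rad and linear speed of valve below 0.01 m/s); the robot touches nothing.
It fails at once if the bridge slopes by more than 0.018 rad (3.3 mm between the knobs) (angle between the z axis of bridge and the z axis of clamp, either way round above 0.018 rad).
It fails at once if a foot presses the valve with more than 200 N (contact force between any of foot_left, foot_right and valve above 200 N).
It fails at once if the fingers push the valve with more than 40 N (contact force between the fingers and valve above 40 N).
It fails at once if a bystander is moved by more than 20 mm (distance of any of spray_can, spanner, screwdriver, relief_valve, gauge, air_cylinder, elbow from where it was at the start of the episode above 0.02 m).
It also fails if it takes over 72 s, if anything falls off the work surface, if the arm or the gripper's body presses on something with over 40 N, if the wrist force passes 120 N, or if a joint passes its speed limit or range.

### The arm

A 6-joint arm with a two-finger parallel gripper is mounted at the origin on the work surface. World frame = base frame: x ahead of the robot, y to its left, z up, the work surface at z = 0. Lengths are in mm, angles in rad, forces in N, time in s.
With the tool pointing down it reaches from about 400 to 925 mm from the base axis. Payload 12.5 kg.
Tool frame: the origin (TCP) lies midway between the tips of the shut fingers; the grasp point (between the pads) lies 19 mm behind it (env.grip_depth is the distance from the TCP to the grasp point, in mm); z points along the fingers, y is the line along which they close (so a half turn about z gives the same grasp; the last joint's range is limited). The gripper opens to 95 mm and grips with 3 to 60 N. Pads are 20 mm wide; open, the fingers measure 119 mm over their backs; the gripper's body (75 mm by 180 mm) begins 59 mm behind the grasp point.
Start: joints at [-1.259, 0.491, 1.559, -0, 1.092, -0.106], TCP at [253.618, -571.248, 214.661] pointing down, gripper open.
Joint ranges: [-3.1, 3.1], [-0.84, 2.19], [0.05, 2.79], [-1.13, 4.28], [0.06, 2.93], [-2.69, 2.69]. Speed limits (rad/s): [2.22, 2.22, 2.79, 3.14, 3.14, 3.14].

### API

Orientations are given as [roll, pitch, yaw] about the fixed x, y, z axes, in that order (R = Rz(yaw) Ry(pitch) Rx(roll)).
In Python, from cell import monitor, viewer, order, env gives the robot as it stands.
- The arm moves only by the tool move_arm, never from a script. Its argument "moves" is one flat list of numbers, 4 for each row, row after row: the shift along the tool's x, y, z normalised to -1 to 1, where 1 is 0.15 m, then the turn about the tool's z normalised to -1 to 1, where 1 is pi/2 rad. A call has 1 to 10 rows; each row shifts and turns the commanded pose from where the row before left it, along the tool's axes as they then stand; what a row does not reach is not made up. A row lasts 1/8 s, in which the tool goes at most 62.5 mm and 10.7 degrees, less where a joint would pass 70% of its speed; a pose out of reach is approached as far as the arm can. A call with a number of a shift or a turn outside -1 to 1 is refused whole. A call with a gripper value outside its range is refused whole. "claw" is the finger opening in mm, from 0 to 95.1, set as the call begins (left out, the last holds). The fingers move at their own pace and stop on an object; the grip force is fixed at half the most. Time passes only in rows, so rows that do not move let the fingers close. It gives the time, the measured TCP pose, the force, the opening and the grip force at its end, in the units of the state.
- monitor.state(): the state, without advancing time (a new reading comes with each control period).
- viewer.read_camera(name): name is "scene" or "top" or "wrist"; returns the picture (384x512x3 uint8, red, green, blue); there is no depth.
- viewer.camera_info(name): a dict with "K" (3x3 intrinsics, pixels), "camera_from_world" (4x4, takes a point from world to camera coordinates). Camera axes: x right, y down, z forward; pixel columns grow to the right and rows downward; lengths in mm; the calibration is good to about 2 mm. The wrist camera is an equidistant fisheye: a pixel r from the principal point sees the ray r / f radians off the axis. A picture is of the moment at which its call begins: read the wrist's pose just before it. camera_info takes no time and is no camera call; for the wrist camera it gives the pose at the moment of the call.
- order.job_done(): hands the job in; it is judged then, once.
The state is a dict: "t": time; "joints": joint angles; "qvel": joint speeds; "tau": joint torques, N m; "eef_pos": TCP position; "tcp_rot": TCP orientation; "ft_force": force on the tool from outside, world axes, zero at the start; "moment": the same for the moment, N m; "opening": opening from 0.0 (shut) to 1.0 (fully open); "grip_force": force on a finger pad.
Only numpy, scipy, OpenCV 4.12 (cv2) and the standard library are available. Lean on these libraries where they do the work, as an engineer would, in place of code of your own. Each camera call takes 0.05 s, during which the arm holds its last target. There are 200 camera calls.

## Working session

There is one attempt and no reset: what is moved stays moved. The work goes in short steps, Python scripts to look and compute and a tool call to move; the robot and the scene stay as the last step left them, time stands still between calls to the robot, and variables do not carry over. Pictures are saved under pics/ and viewed, at most 10 in all, crops included, and the job is handed in when it is done.

Besides the shell and the picture viewer there is one more tool, called after "Request:" in YAML: its name, and indented under it one key for each argument. move_arm: Moves the arm, as the interface text tells. Scaled input: -1 to 1 covers 0.15 m each way for a shift and pi/2 rad each way for a turn. Its arguments: {"type":"object","properties":{"moves":{"type":"array"},"claw":{"type":"number"}},"required":["moves"]}

```bash
mkdir -p pics; ls
python3 - <<'E'
from cell import monitor, viewer, order, env
import cv2
s=monitor.state();print(s)
for n in("scene","top"):
    cv2.imwrite(f"pics/{n}0.png",cv2.cvtColor(viewer.read_camera(n),cv2.COLOR_RGB2BGR)); print(viewer.camera_info(n))
E
```

```text
pics
{'t': 0.0, 'joints': array([-1.25857962e+00,  4.91523846e-01,  1.55941833e+00, -5.65349858e-05,
        1.09166896e+00, -1.05619345e-01]), 'qvel': array([ 1.51949211e-03,  4.90698031e-04,  1.84938299e-04,  1.56460382e-04,
       -1.40470925e-05,  1.84884452e-04]), 'tau': array([ 2.72305388e-04, -6.12643504e+01, -2.58182162e+01,  6.92427484e-02,
        4.81717160e-02, -7.08846324e-05]), 'eef_pos': array([ 253.54329876, -571.01930928,  214.09464401]), 'tcp_rot': array([-3.14057456e+00, -5.75081396e-05,  4.17862109e-01]), 'ft_force': array([ 0.31980475, -1.10812318,  0.40280311]), 'moment': array([-0.01893406, -0.0080821 , -0.00106902]), 'grip_force': 0.0, 'opening': 0.9973611823098003}
{'K': array([[393.57091039,   0.        , 256.74012301],
       [  0.        , 393.57091039, 193.59011649],
       [  0.        ,   0.        ,   1.        ]]), 'camera_from_world': array([[ 3.08906619e-01,  9.50937767e-01, -1.71482771e-02,
        -1.90669575e+02],
       [ 7.33598039e-01, -2.49702770e-01, -6.32046235e-01,
        -3.30851810e+02],
       [-6.05318608e-01,  1.82663323e-01, -7.74740920e-01,
         1.35922999e+03],
       [ 0.00000000e+00,  0.00000000e+00,  0.00000000e+00,
         1.00000000e+00]])}
{'K': array([[399.27572785,   0.        , 255.33790307],
       [  0.        , 399.27572785, 193.28064167],
       [  0.        ,   0.        ,   1.        ]]), 'camera_from_world': array([[-2.45478497e-02, -9.99213067e-01, -3.11552652e-02,
         3.97609804e+01],
       [-9.83591438e-01,  2.97124156e-02, -1.77946778e-01,
         5.90523957e+02],
       [ 1.78732444e-01,  2.62758414e-02, -9.83546793e-01,
         9.01207363e+02],
       [ 0.00000000e+00,  0.00000000e+00,  0.00000000e+00,
         1.00000000e+00]])}
```

View pics/top0.png

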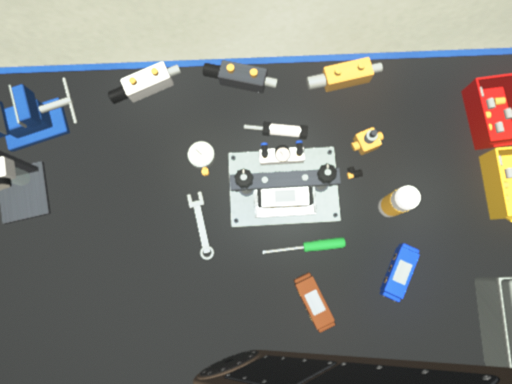

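View pics/scene0.png

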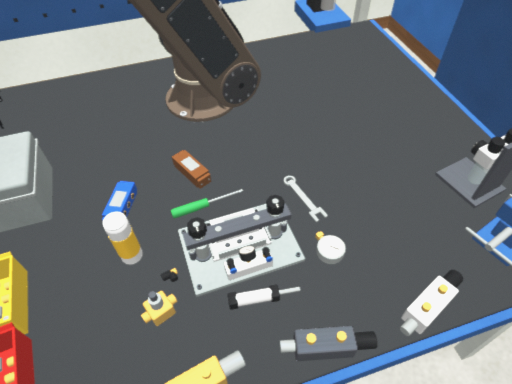

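Candidates: the valve under the bridge, silver with a white label, at top (285,198). The blue block (401,272) and brown block (314,302) are decoys. The two black knobs are at (244,179) on the left and (327,174) on the right. Close crop to check the choice.

Run:
```python
import cv2
a=cv2.imread("pics/top0.png")[140:235,220:350]
cv2.imwrite("pics/crop0.png",cv2.resize(a,None,fx=6,fy=6,interpolation=cv2.INTER_CUBIC))
```

```text
(no output)
```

View pics/crop0.png

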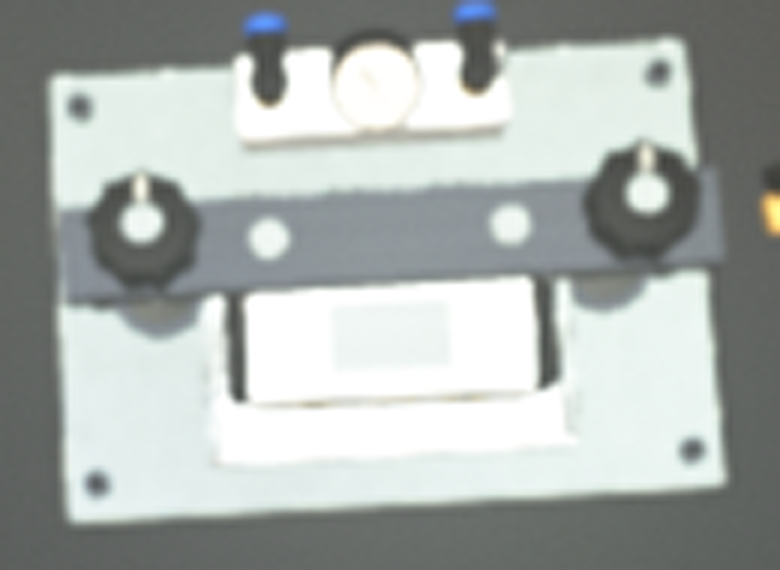

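The crop shows the silver valve with black end caps in front of the bridge. Its front edge runs from crop (247,403) to (538,388). The knobs are at crop (143,225) and (645,197), and the plate corners are clear.

```bash
cat > h.py <<'E'
import numpy as np,cv2
from cell import monitor,viewer,order,env
def ray(info,uv,z):
    K=info["K"];T=np.array(info["camera_from_world"]);R=T[:3,:3];c=-R.T@T[:3,3]
    d=R.T@np.linalg.inv(K)@np.array([uv[0],uv[1],1]); return c+d*(z-c[2])/d[2]
E
python3 - <<'E'
from h import *
i=viewer.camera_info("top")
f=lambda p,z:ray(i,(220+(p[0]+.5)/6-.5,140+(p[1]+.5)/6-.5),z)[:2]
C=[f(p,14) for p in((50,77),(682,40),(727,486),(68,522))]
M=np.array([[95,135],[95,-135],[-95,-135],[-95,135]])
A,_=cv2.estimateAffinePartial2D(M.astype(float),np.array(C))
s=np.hypot(*A[:,0]);yaw=np.arctan2(A[1,0],A[0,0])
print("corners",np.round(C,1),"scale",s,"yaw",yaw,"origin",A[:,2])
k=[f(p,142) for p in((143,225),(645,197))];d=k[0]-k[1]
print("knobs",np.round(k,1),np.hypot(*d),"yaw",np.arctan2(-d[0],d[1]),"mid",(k[0]+k[1])/2)
v=[f(p,64) for p in((247,403),(538,388))];d=v[0]-v[1]
R=np.array([[np.cos(yaw),-np.sin(yaw)],[np.sin(yaw),np.cos(yaw)]])
print("valve",np.round(v,1),np.hypot(*d),"yaw",np.arctan2(-d[0],d[1]),[R.T@(x-A[:,2]) for x in v])
# scene check of knobs
j=viewer.camera_info("scene")
for p in k:
    q=j["camera_from_world"]@np.r_[p,142,1];q=j["K"]@q[:3];print(q[:2]/q[2])
E
```

```text
corners [[ 706.3   91.8]
 [ 713.5 -175.5]
 [ 524.4 -182.6]
 [ 517.2   86.8]] scale 0.9947402700620687 yaw 0.028652355534542658 origin [615.37690735 -44.85762596]
knobs [[ 612.1   46.4]
 [ 616.7 -135.9]] 182.36231279497403 yaw 0.025481065618634842 mid [614.38052076 -44.76268276]
valve [[ 557.    11.4]
 [ 559.6 -102.4]] 113.794451358732 yaw 0.02290005136193107 [array([-56.77541884,  57.8957529 ]), array([-57.42999553, -55.89681579])]
[274.51861978 201.050874  ]
[195.76986904 223.99431707]
```

```bash
cat >> h.py <<'E'
O=np.array([615.,-44.8]);YAW=0.027
def W(cx,cy):
    c,s=np.cos(YAW),np.sin(YAW); return O+[c*cx-s*cy,s*cx+c*cy]
def pose():
    s=monitor.state(); return np.r_[s["eef_pos"],s["tcp_rot"][2]],s
def plan(target,n):
    "rows from the present pose to target (x,y,z,yaw) in n rows"
    p,s=pose(); t=np.array(target,float); d=t-p; d[3]=(d[3]+np.pi)%(2*np.pi)-np.pi; y=p[3];rows=[]
    for k in range(n):
        rows.append([np.cos(y)*d[0]+np.sin(y)*d[1], np.sin(y)*d[0]-np.cos(y)*d[1], -d[2]])
        rows[-1]=[round(v/n/150,3) for v in rows[-1]]+[round(-d[3]/n/(np.pi/2),3)]; y+=d[3]/n
    print("from",np.round(p,3),"F",np.round(s["ft_force"],1),"M",np.round(s["moment"],3)); print(sum(rows,[]))
E
python3 - <<'E'
from h import *
plan([*W(-88,1),200,np.pi/2+YAW],10)
E
```

```text
from [ 2.53557e+02 -5.71025e+02  2.14116e+02  4.18000e-01] F [-0.  -0.3  0.3] M [ 0.029  0.025 -0.009]
[np.float64(0.309), np.float64(-0.246), np.float64(0.009), np.float64(-0.075), np.float64(0.335), np.float64(-0.208), np.float64(0.009), np.float64(-0.075), np.float64(0.358), np.float64(-0.167), np.float64(0.009), np.float64(-0.075), np.float64(0.375), np.float64(-0.124), np.float64(0.009), np.float64(-0.075), np.float64(0.387), np.float64(-0.079), np.float64(0.009), np.float64(-0.075), np.float64(0.393), np.float64(-0.033), np.float64(0.009), np.float64(-0.075), np.float64(0.394), np.float64(0.014), np.float64(0.009), np.float64(-0.075), np.float64(0.39), np.float64(0.06), np.float64(0.009), np.float64(-0.075), np.float64(0.38), np.float64(0.106), np.float64(0.009), np.float64(-0.075), np.float64(0.365), np.float64(0.15), np.float64(0.009), np.float64(-0.075)]
```

Request:
move_arm:
  moves: [0.309,-0.246,0.009,-0.075,0.335,-0.208,0.009,-0.075,0.358,-0.167,0.009,-0.075,0.375,-0.124,0.009,-0.075,0.387,-0.079,0.009,-0.075,0.393,-0.033,0.009,-0.075,0.394,0.014,0.009,-0.075,0.39,0.06,0.009,-0.075,0.38,0.106,0.009,-0.075,0.365,0.15,0.009,-0.075]
  claw: 0

```text
t: 1.35
eef_pos: [528.1, -44.5, 201.0]
tcp_rot: [-3.141, 0.0, 1.6]
ft_force: [0.2, 0.1, 0.4]
opening: 0.028
grip_force: 0.0
```

```bash
sed -i 's/print(sum(rows,\[\]))/print([float(v) for r in rows for v in r])/' h.py
python3 - <<'E'
from h import *
cv2.imwrite("pics/wrist1.png",cv2.cvtColor(viewer.read_camera("wrist"),cv2.COLOR_RGB2BGR))
print(viewer.camera_info("wrist"))
plan([*W(-88,1),46,np.pi/2+YAW],4)
E
```

```text
{'K': array([[297.31863964,   0.        , 255.76865944],
       [  0.        , 297.31863964, 196.10081497],
       [  0.        ,   0.        ,   1.        ]]), 'camera_from_world': array([[ 9.99296280e-01,  3.75092384e-02, -2.98728515e-05,
        -5.28784015e+02],
       [ 3.64685995e-02, -9.71385356e-01,  2.34692419e-01,
        -7.98388260e+01],
       [ 8.77411586e-03, -2.34528351e-01, -9.72069682e-01,
         3.62124003e+02],
       [ 0.00000000e+00,  0.00000000e+00,  0.00000000e+00,
         1.00000000e+00]])}
from [530.202 -39.663 200.844   1.608] F [-1.3  3.7 -1. ] M [ 0.124 -0.022  0.052]
[-0.011, -0.006, 0.258, 0.002, -0.011, -0.006, 0.258, 0.002, -0.011, -0.006, 0.258, 0.002, -0.011, -0.006, 0.258, 0.002]
```

View pics/wrist1.png

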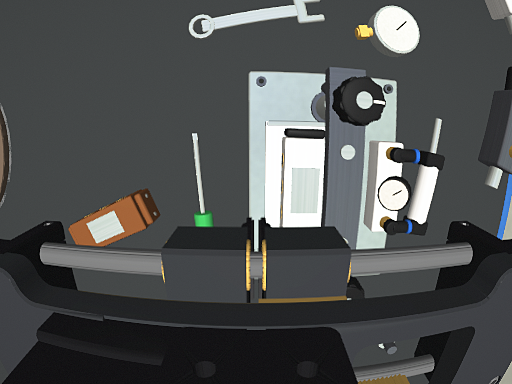

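The wrist view shows the valve and plate ahead of the fingers, between the tip line and the bridge. The left knob is at (358,101), the screwdriver blade at (196,170), and the stud on the bridge is flat. The way down is clear.

Request:
move_arm:
  moves: [-0.01,-0.004,0.258,0.002,-0.01,-0.004,0.258,0.002,-0.01,-0.004,0.258,0.002,-0.01,-0.004,0.258,0.002,0,0,0,0,0,0,0,0]

```text
t: 2.15
eef_pos: [525.7, -52.6, 47.3]
tcp_rot: [3.141, 0.0, 1.583]
ft_force: [0.0, 0.0, 0.7]
opening: 0.004
grip_force: 0.0
```

Run:
```python
from h import *
p,s=pose();c,sn=np.cos(YAW),np.sin(YAW)
print("clamp frame",np.array([[c,sn],[-sn,c]])@(p[:2]-O))
plan([*W(-58,1),46,np.pi/2+YAW],6)
```

```text
clamp frame [-89.47001921  -5.37368772]
from [525.708 -52.587  47.325   1.583] F [0.  0.  0.7] M [-0.025 -0.165  0.023]
[0.008, 0.035, 0.001, -0.002, 0.008, 0.035, 0.001, -0.002, 0.007, 0.035, 0.001, -0.002, 0.007, 0.035, 0.001, -0.002, 0.007, 0.035, 0.001, -0.002, 0.007, 0.035, 0.001, -0.002]
```

Request:
move_arm:
  moves: [0.043,0.03,0,-0.009,0,0.04,0,0,0,0.04,0,0,0,0.02,0,0,0,0.02,0,0,0,0.02,0,0,0,0.02,0,0,0,0.02,0,0,0,0.02,0,0,0,0.02,0,0]

```text
t: 3.4
eef_pos: [561.5, -45.0, 46.2]
tcp_rot: [-3.139, -0.0, 1.597]
ft_force: [-6.6, -0.3, 4.1]
opening: 0.004
grip_force: 3.4
```

Request:
move_arm:
  moves: [0,0.02,0,0,0,0.02,0,0,0,0.02,0,0,0,0.013,0,0,0,0.013,0,0]

```text
t: 4.03
eef_pos: [574.3, -44.6, 46.2]
tcp_rot: [-3.139, -0.0, 1.598]
ft_force: [-5.7, -0.2, 3.6]
opening: 0.009
grip_force: 3.4
```

```bash
cat >> h.py <<'E'
def cl():
    p,s=pose();c,sn=np.cos(YAW),np.sin(YAW)
    print("clamp",np.round(np.array([[c,sn],[-sn,c]])@(p[:2]-O),1),np.round(p,3),"F",np.round(s["ft_force"],1),"M",np.round(s["moment"],3),"t",s["t"],"g",s["opening"]*95.1,s["grip_force"],"j6",s["joints"][5])
E
python3 -c "
from h import *;cl()
cv2.imwrite('pics/top2.png',cv2.resize(cv2.cvtColor(viewer.read_camera('top'),cv2.COLOR_RGB2BGR)[140:235,220:350],None,fx=6,fy=6,interpolation=2))"
```

```text
clamp [-40.6   1.3] [574.336 -44.609  46.189   1.598] F [-5.7 -0.2  3.6] M [-0.043  1.019  0.012] t 4.025 g 0.8420834981266803 3.448305653873831 j6 -0.2185055458266642
```

View pics/top2.png

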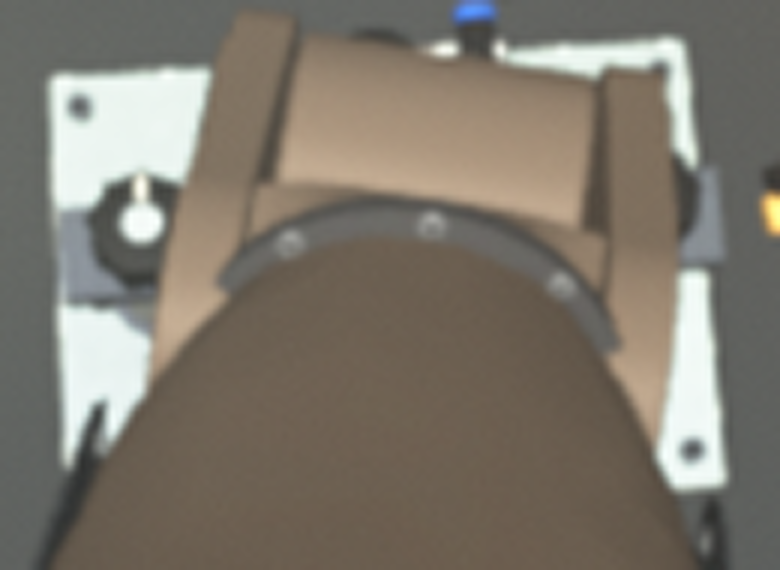

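The arm covers the view, so I go by force. Friction while sliding is about 6 N.

Request:
move_arm:
  moves: [0,0.01,0,0,0,0.01,0,0,0,0.005,0,0]

```text
t: 4.45
eef_pos: [578.1, -44.5, 46.2]
tcp_rot: [-3.139, -0.0, 1.597]
ft_force: [-6.8, -1.6, 4.6]
opening: 0.004
grip_force: 3.5
```

Request:
move_arm:
  moves: [0,0.006,0,0,0,0.006,0,0]

```text
t: 4.7
eef_pos: [579.8, -44.5, 46.2]
tcp_rot: [-3.139, -0.0, 1.597]
ft_force: [-5.7, -0.1, 3.9]
opening: 0.006
grip_force: 3.4
```

Request:
move_arm:
  moves: [0,0.005,0,0,0,0.005,0,0]

```text
t: 4.95
eef_pos: [581.3, -44.4, 46.2]
tcp_rot: [-3.139, -0.0, 1.597]
ft_force: [-6.8, -0.3, 4.2]
opening: 0.001
grip_force: 3.4
```

Request:
move_arm:
  moves: [0,0.005,0,0,0,0.005,0,0]

```text
t: 5.2
eef_pos: [582.9, -44.4, 46.2]
tcp_rot: [-3.139, -0.0, 1.597]
ft_force: [-5.8, -0.2, 4.6]
opening: 0.004
grip_force: 3.4
```

Request:
move_arm:
  moves: [0,0.005,0,0,0,0.005,0,0]

```text
t: 5.45
eef_pos: [583.2, -44.4, 46.2]
tcp_rot: [-3.136, -0.001, 1.598]
ft_force: [-13.0, -4.2, 9.1]
opening: 0.004
grip_force: 7.0
```

Request:
move_arm:
  moves: [0,0.005,0,0]

```text
t: 5.58
eef_pos: [583.3, -44.5, 46.2]
tcp_rot: [-3.135, -0.001, 1.598]
ft_force: [-17.2, -3.1, 11.9]
opening: 0.009
grip_force: 9.3
```

Request:
move_arm:
  moves: [0,0.005,0,0]

```text
t: 5.7
eef_pos: [583.4, -44.5, 46.2]
tcp_rot: [-3.133, -0.001, 1.598]
ft_force: [-21.1, -4.1, 14.1]
opening: 0.005
grip_force: 11.3
```

Request:
move_arm:
  moves: [0,0.005,0,0,0,0,0,0,0,0,0,0]

```text
t: 6.08
eef_pos: [583.3, -44.5, 46.2]
tcp_rot: [-3.132, -0.001, 1.598]
ft_force: [-23.5, -4.1, 15.2]
opening: 0.001
grip_force: 12.1
```

Request:
move_arm:
  moves: [0,-0.04,0,0,0,-0.1,0,0,0,-0.1,-0.3,0,0,0,-0.4,0,0,0,-0.25,0,0,0,0,0,0,0,0,0]
  claw: 64

```text
t: 6.95
eef_pos: [551.5, -45.3, 188.1]
tcp_rot: [-3.141, -0.0, 1.597]
ft_force: [0.1, 0.3, -0.3]
opening: 0.656
grip_force: 0.0
```

```bash
python3 -c "
from h import *;cl()
a=viewer.read_camera('wrist');T=viewer.camera_info('wrist');print(T['camera_from_world'])
cv2.imwrite('pics/w3.png',cv2.cvtColor(a,cv2.COLOR_RGB2BGR))
a=viewer.read_camera('scene');cv2.imwrite('pics/s3.png',cv2.resize(cv2.cvtColor(a,cv2.COLOR_RGB2BGR)[180:300,165:315],None,fx=5,fy=5,interpolation=2))
plan([*W(0,92),165,np.pi/2+YAW+.6],8)"
```

```text
clamp [-63.5   1.2] [551.502 -45.326 188.148   1.597] F [ 0.1  0.3 -0.3] M [-0.034 -0.126 -0.007] t 6.95 g 62.38652118776017 0.0 j6 -0.2278697831950486
[[ 9.99635357e-01  2.68734650e-02 -2.63994084e-03 -5.49907200e+02]
 [ 2.67386329e-02 -9.71470923e-01  2.35646537e-01 -7.78157396e+01]
 [ 3.76801321e-03 -2.35631199e-01 -9.71835243e-01  3.50512379e+02]
 [ 0.00000000e+00  0.00000000e+00  0.00000000e+00  1.00000000e+00]]
from [551.394 -45.304 187.55    1.597] F [-0.2  0.5 -0.1] M [-0.012 -0.124 -0.014]
[0.076, 0.053, 0.019, -0.048, 0.071, 0.058, 0.019, -0.048, 0.067, 0.064, 0.019, -0.048, 0.062, 0.069, 0.019, -0.048, 0.057, 0.073, 0.019, -0.048, 0.051, 0.077, 0.019, -0.048, 0.045, 0.081, 0.019, -0.048, 0.039, 0.084, 0.019, -0.048]
```

View pics/w3.png

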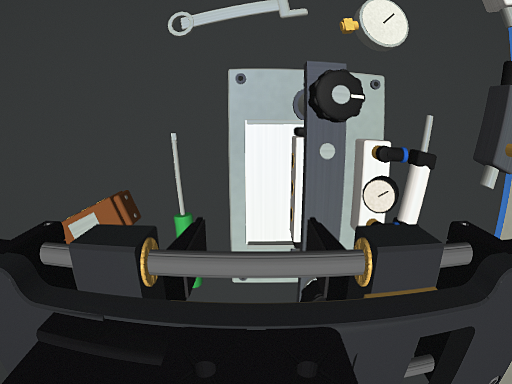

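The wrist picture shows the valve now under the bridge, its front edge upright at column ~292–301. The left knob is at (340,94). I check both numerically.

```bash
cat >> h.py <<'E'
def fray(info,uv,z):
    K=info["K"];T=np.array(info["camera_from_world"]);R=T[:3,:3];c=-R.T@T[:3,3]
    v=np.array([uv[0]-K[0,2],uv[1]-K[1,2]]);r=np.hypot(*v);th=r/K[0,0]
    d=R.T@np.r_[v/r*np.sin(th),np.cos(th)];return c+d*(z-c[2])/d[2]
def toC(p):
    c,sn=np.cos(YAW),np.sin(YAW);return np.round(np.array([[c,sn],[-sn,c]])@(p[:2]-O),1)
E
python3 -c "
from h import *
i=viewer.camera_info('wrist')
print('knob',toC(fray(i,(340,94),142)))
for p in((228,69),(240,78),(383,77),(376,85)):print('plate',toC(fray(i,p,14)))
a=cv2.imread('pics/w3.png').astype(int)
for r in (150,170,190,210,230):
  g=a[r,285:312].sum(1)//3; print(r,g.tolist())
"
```

```text
knob [-1.6 93.1]
plate [-95.5 134.7]
plate [-81.7 123.6]
plate [ 90.4 133.6]
plate [ 80.8 122.5]
150 [245, 244, 246, 246, 251, 255, 233, 88, 107, 101, 134, 227, 247, 246, 243, 246, 248, 255, 219, 6, 23, 68, 93, 94, 91, 91, 91]
170 [244, 245, 247, 247, 254, 255, 134, 103, 110, 101, 127, 254, 250, 244, 243, 247, 254, 255, 66, 20, 44, 79, 96, 94, 91, 90, 93]
190 [244, 246, 247, 250, 255, 248, 63, 21, 136, 78, 238, 248, 246, 242, 245, 249, 255, 151, 14, 33, 61, 100, 95, 93, 91, 92, 92]
210 [245, 247, 248, 254, 255, 100, 8, 138, 104, 137, 250, 252, 243, 243, 246, 255, 225, 7, 29, 48, 99, 95, 93, 92, 92, 93, 93]
230 [246, 247, 249, 255, 255, 78, 100, 100, 108, 251, 250, 246, 243, 243, 253, 255, 2, 26, 60, 99, 100, 80, 24, 17, 22, 19, 19]
```

```bash
python3 -c "
from h import *
i=viewer.camera_info('wrist')
a=cv2.imread('pics/w3.png').astype(float).mean(2)
def edge(r,lo,hi,lev=160):
  for c in range(lo,hi):
    if a[r,c]>=lev>a[r,c+1]: return c+(a[r,c]-lev)/(a[r,c]-a[r,c+1])
b=[];t=[];f=[]
for r in range(145,240,5):
  e=edge(r,286,298); b.append(toC(fray(i,(e,r),24)))
  f.append(toC(fray(i,(edge(r,299,306),r),80)))
b=np.array(b);f=np.array(f)
print(b.tolist());print(np.polyfit(b[:,1],b[:,0],1));print(np.polyfit(f[:,1],f[:,0],1),f[[0,-1]])
plan([*W(-1,92.3),165,np.pi/2+YAW+.6],8)"
```

```text
[[-23.6, 46.5], [-23.4, 40.9], [-23.7, 35.2], [-23.8, 29.5], [-23.9, 23.8], [-23.8, 18.0], [-23.9, 12.3], [-23.8, 6.5], [-23.8, 0.6], [-23.7, -5.3], [-23.5, -11.2], [-23.7, -17.2], [-23.6, -23.2], [-24.0, -29.3], [-23.9, -35.4], [-23.6, -41.6], [-23.5, -47.9], [-23.3, -54.2], [-21.7, -60.7]]
[-6.40654978e-03 -2.36274746e+01]
[ 5.91895182e-04 -1.90459931e+01] [[-19.   50.4]
 [-18.9 -39.1]]
from [551.394 -45.304 187.55    1.597] F [-0.2  0.5 -0.1] M [-0.012 -0.124 -0.014]
[0.076, 0.052, 0.019, -0.048, 0.072, 0.058, 0.019, -0.048, 0.067, 0.063, 0.019, -0.048, 0.062, 0.068, 0.019, -0.048, 0.057, 0.072, 0.019, -0.048, 0.052, 0.076, 0.019, -0.048, 0.046, 0.08, 0.019, -0.048, 0.04, 0.083, 0.019, -0.048]
```

The valve is home: front face at -23.7 mm where the bridge edge reads -19 (nominal -18), and the slope is ~0. Now to the left knob.

Request:
move_arm:
  moves: [0.076,0.052,0.019,-0.048,0.072,0.058,0.019,-0.048,0.067,0.063,0.019,-0.048,0.062,0.068,0.019,-0.048,0.057,0.072,0.019,-0.048,0.052,0.076,0.019,-0.048,0.046,0.08,0.019,-0.048,0.04,0.083,0.019,-0.048,0,0,0,0,0,0,0,0]

```text
t: 8.3
eef_pos: [611.3, 47.2, 165.4]
tcp_rot: [-3.141, -0.001, 2.199]
ft_force: [-0.4, 0.6, -0.1]
opening: 0.668
grip_force: 0.0
```

```bash
python3 -c "
from h import *
cl()
a=viewer.read_camera('wrist');cv2.imwrite('pics/w4.png',cv2.cvtColor(a,cv2.COLOR_RGB2BGR))
plan([*W(-1,92.3),115,np.pi/2+YAW+.6],2)"
```

```text
clamp [-1.2 92.1] [611.34   47.21  165.361   2.199] F [-0.4  0.6 -0.1] M [ 0.05  -0.147  0.026] t 8.3 g 63.53443180160743 0.0 j6 -0.6586434345513935
from [611.416  47.121 165.635   2.199] F [ 0.3 -0.2 -0.4] M [ 0.056 -0.126  0.013]
[0.001, 0.001, 0.169, 0.0, 0.001, 0.001, 0.169, 0.0]
```

View pics/w4.png

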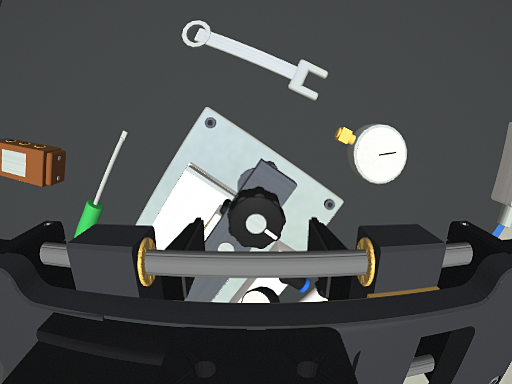

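The knob lies midway between the open fingers at (257,220). Descend, grip and turn.

Request:
move_arm:
  moves: [0.001,0.001,0.17,0,0.001,0.001,0.17,0,0,0,0,0]

```text
t: 8.72
eef_pos: [610.8, 47.5, 113.7]
tcp_rot: [-3.139, -0.002, 2.199]
ft_force: [0.3, -0.1, 0.1]
opening: 0.669
grip_force: 0.0
```

Request:
move_arm:
  moves: [0,0,0,0,0,0,0,0,0,0,0,0,0,0,0,0]
  claw: 30

```text
t: 9.22
eef_pos: [611.3, 47.3, 115.9]
tcp_rot: [-3.141, 0.0, 2.201]
ft_force: [-4.4, -4.1, 6.3]
opening: 0.437
grip_force: 30.0
```

```bash
python3 -c "
from h import *
cl()"
```

```text
clamp [-1.2 92.2] [611.3    47.341 115.926   2.201] F [-4.4 -4.1  6.3] M [-0.726  0.739  0.111] t 9.225 g 41.56332291209656 30.001001358032227 j6 -0.6591885330005897
```

Request:
move_arm:
  moves: [0,0,0.0016,0.096,0,0,0.0016,0.096,0,0,0.0016,0.096,0,0,0.0016,0.096]

```text
t: 9.72
eef_pos: [611.5, 47.4, 115.0]
tcp_rot: [-3.141, 0.001, 1.593]
ft_force: [-3.3, -3.9, 5.4]
opening: 0.437
grip_force: 30.0
```

```bash
python3 -c "
from h import *
cl()"
```

```text
clamp [-1.1 92.3] [611.457  47.414 114.95    1.593] F [-3.3 -3.9  5.4] M [-0.666  0.601  0.259] t 9.725 g 41.57107081733165 29.996840357780457 j6 -0.05134371438107759
```

Request:
move_arm:
  moves: [0,0,0.0016,0.096,0,0,0.0016,0.096,0,0,0.0016,0.096,0,0,0.0016,0.096]

```text
t: 10.22
eef_pos: [611.6, 47.4, 114.0]
tcp_rot: [3.141, 0.001, 0.99]
ft_force: [-2.7, -4.7, 4.6]
opening: 0.431
grip_force: 30.0
```

```bash
python3 -c "
from h import *
cl()"
```

```text
clamp [-0.9 92.2] [611.623  47.38  114.012   0.99 ] F [-2.7 -4.7  4.6] M [-0.776  0.483  0.275] t 10.225 g 40.95226207752522 29.996807277202606 j6 0.5518091595160571
```

Request:
move_arm:
  moves: [0,0,0,0,0,0,-0.17,0,0,0,-0.17,0,0,0,0,0]
  claw: 64

```text
t: 10.72
eef_pos: [612.7, 48.1, 165.9]
tcp_rot: [3.138, -0.002, 0.997]
ft_force: [-0.2, -0.1, 0.4]
opening: 0.672
grip_force: 0.0
```

```bash
python3 -c "
from h import *
cl()
plan([*W(-1,-91.8),166,np.pi/2+YAW+.6],7)"
```

```text
clamp [ 0.2 92.9] [612.652  48.088 165.88    0.997] F [-0.2 -0.1  0.4] M [-0.096 -0.023 -0.012] t 10.725 g 63.90172537991451 0.0 j6 0.5444463536725236
from [612.652  48.088 165.88    0.997] F [-0.2 -0.1  0.4] M [-0.096 -0.023 -0.012]
[-0.146, 0.099, -0.0, -0.109, -0.16, 0.072, -0.0, -0.109, -0.17, 0.044, -0.0, -0.109, -0.175, 0.014, -0.0, -0.109, -0.175, -0.016, -0.0, -0.109, -0.17, -0.046, -0.0, -0.109, -0.16, -0.074, -0.0, -0.109]
```

Request:
move_arm:
  moves: [-0.146,0.099,0,-0.109,-0.16,0.072,0,-0.109,-0.17,0.044,0,-0.109,-0.175,0.014,0,-0.109,-0.175,-0.016,0,-0.109,-0.17,-0.046,0,-0.109,-0.16,-0.074,0,-0.109,0,0,0,0,0,0,0,0]

```text
t: 11.85
eef_pos: [614.8, -136.1, 163.5]
tcp_rot: [-3.141, -0.001, 2.191]
ft_force: [0.5, 0.2, 0.2]
opening: 0.671
grip_force: 0.0
```

```bash
python3 -c "
from h import *
cl()
i=viewer.camera_info('wrist')
a=viewer.read_camera('wrist');cv2.imwrite('pics/w5.png',cv2.cvtColor(a,cv2.COLOR_RGB2BGR))
g=a[180:245,215:300].astype(int); m=(g.min(2)>170).astype(np.uint8)
n,l,st,c=cv2.connectedComponentsWithStats(m);print([(st[k,4],(c[k]+[215,180]).round(1)) for k in range(1,n) if st[k,4]>20])
plan([*W(-1,-91.8),115,np.pi/2+YAW+.6],2)"
```

```text
clamp [ -2.6 -91.3] [ 614.815 -136.115  163.466    2.191] F [0.5 0.2 0.2] M [ 0.012 -0.131 -0.004] t 11.85 g 63.79990361402965 0.0 j6 -0.9427979470945063
[(np.int32(131), array([256.7, 227.4])), (np.int32(43), array([272.3, 237. ]))]
from [ 614.895 -135.849  163.658    2.192] F [-0.6  0.3 -0.5] M [ 0.019 -0.147 -0.035]
[-0.005, 0.003, 0.162, -0.002, -0.005, 0.003, 0.162, -0.002]
```

Request:
move_arm:
  moves: [-0.003,0.003,0.162,0,-0.003,0.003,0.162,0,0,0,0,0]

```text
t: 12.28
eef_pos: [615.6, -135.8, 114.1]
tcp_rot: [-3.14, -0.002, 2.193]
ft_force: [-0.2, 0.7, 0.7]
opening: 0.672
grip_force: 0.0
```

Request:
move_arm:
  moves: [0,0,0,0,0,0,0,0,0,0,0,0,0,0,0,0]
  claw: 30

```text
t: 12.78
eef_pos: [616.6, -136.9, 116.3]
tcp_rot: [3.141, 0.001, 2.193]
ft_force: [0.4, 1.1, 5.8]
opening: 0.438
grip_force: 30.0
```

Request:
move_arm:
  moves: [0,0,0.0016,0.096,0,0,0.0016,0.096,0,0,0.0016,0.096,0,0,0.0016,0.096,0,0,0.0016,0.096,0,0,0.0016,0.096,0,0,0.0016,0.096,0,0,0.0016,0.096]

```text
t: 13.78
eef_pos: [616.6, -137.0, 114.4]
tcp_rot: [3.14, -0.0, 0.982]
ft_force: [0.4, 0.9, 6.4]
opening: 0.439
grip_force: 30.0
```

```bash
python3 -c "
from h import *
cl()"
```

```text
clamp [ -0.8 -92.2] [ 616.641 -136.956  114.384    0.982] F [0.4 0.9 6.4] M [0.217 0.018 0.368] t 13.775 g 41.71280931601548 29.998035728931427 j6 0.2658621690135259
```

Request:
move_arm:
  moves: [0,0,0.0008,0.048,0,0,0.0008,0.048,0,0,0.0008,0.048,0,0,0.0008,0.048]

```text
t: 14.28
eef_pos: [616.7, -137.0, 113.9]
tcp_rot: [3.14, -0.001, 0.683]
ft_force: [0.1, 1.2, 5.2]
opening: 0.435
grip_force: 30.0
```

```bash
cat >> h.py <<'E'
def mz(n=4):
    r=[]
    for k in range(n):
        r.append(monitor.state()["moment"][2]); viewer.read_camera("wrist")
    p,s=pose();print("Mz",np.round(r,3),np.mean(r).round(3),"yaw",p[3].round(3),"F",s["ft_force"].round(1),"z",p[2].round(1),"t",s["t"],"op",(s["opening"]*95.1).round(2))
E
python3 -c "
from h import *
mz()"
```

```text
Traceback (most recent call last):
  File "h.py", line 31, in mz
    p,s=pose();print("Mz",np.round(r,3),np.mean(r).round(3),"yaw",p[3].round(3),"F",s["ft_force"].round(1),"z",p[2].round(1),"t",s["t"],"op",(s["opening"]*95.1).round(2))
                                                                                                                                             ^^^^^^^^^^^^^^^^^^^^^^^^^
AttributeError: 'float' object has no attribute 'round'
```

```bash
sed -i 's/(s\["opening"\]\*95.1).round(2)/round(s["opening"]*95.1,2)/' h.py; python3 -c "
from h import *
mz()"
```

```text
Mz [-0.145 -0.178 -0.132 -0.137] -0.148 yaw 0.684 F [-0.3  1.5  6. ] z 113.9 t 14.675 op 41.76
```

Request:
move_arm:
  moves: [0,0,0,0,0,0,-0.17,0,0,0,-0.17,0,0,0,0,0]
  claw: 64

```text
t: 15.18
eef_pos: [616.9, -137.2, 165.6]
tcp_rot: [3.139, -0.001, 0.685]
ft_force: [-0.6, -0.5, -0.7]
opening: 0.669
grip_force: 0.0
```

```bash
python3 -c "
from h import *
cl()
plan([*W(-.6,92.6),163,np.pi/2+YAW+.6],9)"
```

```text
clamp [ -0.6 -92.4] [ 616.901 -137.194  165.587    0.685] F [-0.6 -0.5 -0.7] M [-0.025 -0.032  0.034] t 15.175 g 63.58851682348169 0.0 j6 0.5628694525076265
from [ 616.901 -137.194  165.587    0.685] F [-0.6 -0.5 -0.7] M [-0.025 -0.032  0.034]
[0.084, -0.108, 0.002, -0.107, 0.101, -0.093, 0.002, -0.107, 0.115, -0.075, 0.002, -0.107, 0.126, -0.054, 0.002, -0.107, 0.133, -0.033, 0.002, -0.107, 0.137, -0.01, 0.002, -0.107, 0.136, 0.013, 0.002, -0.107, 0.132, 0.036, 0.002, -0.107, 0.124, 0.057, 0.002, -0.107]
```

Request:
move_arm:
  moves: [0.084,-0.108,0.002,-0.107,0.101,-0.093,0.002,-0.107,0.115,-0.075,0.002,-0.107,0.126,-0.054,0.002,-0.107,0.133,-0.033,0.002,-0.107,0.137,-0.01,0.002,-0.107,0.136,0.013,0.002,-0.107,0.132,0.036,0.002,-0.107,0.124,0.057,0.002,-0.107,0,0,0,0]

```text
t: 16.42
eef_pos: [610.9, 48.8, 160.3]
tcp_rot: [-3.14, -0.001, 2.198]
ft_force: [-0.3, -0.2, -0.3]
opening: 0.669
grip_force: 0.0
```

Request:
move_arm:
  moves: [0,0,0,0]

```text
t: 16.55
eef_pos: [611.3, 47.4, 160.8]
tcp_rot: [-3.141, -0.0, 2.194]
ft_force: [-0.3, -0.9, 0.8]
opening: 0.671
grip_force: 0.0
```

```bash
python3 -c "
from h import *
cl()
plan([*W(-.6,92.6),112,np.pi/2+YAW+.6],2)"
```

```text
clamp [-1.2 92.2] [611.262  47.378 160.789   2.194] F [-0.3 -0.9  0.8] M [-0.013 -0.111 -0.02 ] t 16.55 g 63.78913791454137 0.0 j6 -0.6531141742162214
from [611.262  47.378 160.789   2.194] F [-0.3 -0.9  0.8] M [-0.013 -0.111 -0.02 ]
[-0.0, 0.002, 0.163, -0.001, -0.0, 0.002, 0.163, -0.001]
```

Request:
move_arm:
  moves: [0,0.002,0.16,0,0,0.002,0.16,0,0,0,0,0]

```text
t: 16.92
eef_pos: [611.2, 47.4, 111.9]
tcp_rot: [-3.139, -0.002, 2.194]
ft_force: [-0.0, -0.6, 0.4]
opening: 0.67
grip_force: 0.0
```

Request:
move_arm:
  moves: [0,0,0,0,0,0,0,0,0,0,0,0]
  claw: 30

```text
t: 17.3
eef_pos: [611.2, 47.5, 114.2]
tcp_rot: [-3.14, 0.0, 2.198]
ft_force: [-3.0, -3.3, 4.9]
opening: 0.432
grip_force: 30.0
```

Request:
move_arm:
  moves: [0,0,0.0014,0.08,0,0,0.0014,0.08,0,0,0.0008,0.04,0,0,0.0004,0.02,0,0,0.0004,0.02]

```text
t: 17.92
eef_pos: [611.4, 47.6, 113.6]
tcp_rot: [-3.141, 0.001, 1.82]
ft_force: [-5.1, -4.5, 5.8]
opening: 0.438
grip_force: 30.0
```

```bash
python3 -c "
from h import *
cl()"
```

```text
clamp [-1.2 92.5] [611.351  47.586 113.607   1.82 ] F [-5.1 -4.5  5.8] M [-0.921  0.847  0.254] t 17.925 g 41.65019745848041 30.000649988651276 j6 -0.27759500674110704
```

Request:
move_arm:
  moves: [0,0,0.0006,0.032,0,0,0.0006,0.032,0,0,0.0006,0.032,0,0,0.0006,0.032]

```text
t: 18.42
eef_pos: [611.4, 47.6, 113.3]
tcp_rot: [-3.141, 0.001, 1.618]
ft_force: [-4.9, -6.1, 5.2]
opening: 0.436
grip_force: 30.0
```

```bash
python3 -c "
from h import *
cl()"
```

```text
clamp [-1.1 92.5] [611.443  47.609 113.293   1.618] F [-4.9 -6.1  5.2] M [-0.889  0.801  0.291] t 18.425 g 41.457111725125856 30.000270009040833 j6 -0.07593273300623514
```

Request:
move_arm:
  moves: [0,0,0.0006,0.032,0,0,0.0006,0.032,0,0,0.0006,0.032,0,0,0.0006,0.032]

```text
t: 18.92
eef_pos: [611.5, 47.6, 112.9]
tcp_rot: [-3.141, 0.001, 1.417]
ft_force: [-3.8, -4.9, 5.5]
opening: 0.438
grip_force: 30.0
```

```bash
python3 -c "
from h import *
cl()"
```

```text
clamp [-1.  92.5] [611.516  47.631 112.942   1.417] F [-3.8 -4.9  5.5] M [-0.911  0.721  0.286] t 18.925 g 41.63690879277984 30.000337958335876 j6 0.1251332602641588
```

Request:
move_arm:
  moves: [0,0,0.0006,0.032,0,0,0.0006,0.032,0,0,0.0006,0.032]

```text
t: 19.3
eef_pos: [611.6, 47.6, 112.7]
tcp_rot: [3.141, 0.001, 1.267]
ft_force: [-4.0, -5.0, 5.2]
opening: 0.433
grip_force: 30.0
```

```bash
python3 -c "
from h import *
cl()"
```

```text
clamp [-0.9 92.5] [611.617  47.599 112.729   1.267] F [-4.  -5.   5.2] M [-0.941  0.781  0.246] t 19.3 g 41.18342118274267 30.000393390655518 j6 0.2759059650896357
```

Request:
move_arm:
  moves: [0,0,0.0006,0.032,0,0,0.0006,0.032,0,0,0.0006,0.032]

```text
t: 19.68
eef_pos: [611.7, 47.6, 112.5]
tcp_rot: [3.141, 0.001, 1.116]
ft_force: [-3.6, -4.6, 6.2]
opening: 0.436
grip_force: 30.0
```

```bash
python3 -c "
from h import *
cl()"
```

```text
clamp [-0.8 92.5] [611.665  47.595 112.497   1.116] F [-3.6 -4.6  6.2] M [-0.907  0.685  0.29 ] t 19.675 g 41.42126364352639 30.000353157520294 j6 0.4267060519521051
```

Request:
move_arm:
  moves: [0,0,0,0,0,0,-0.17,0,0,0,-0.17,0,0,0,0,0]
  claw: 64

```text
t: 20.18
eef_pos: [612.8, 48.4, 164.3]
tcp_rot: [3.138, -0.002, 1.117]
ft_force: [-0.2, -0.5, -0.3]
opening: 0.671
grip_force: 0.0
```

```bash
python3 -c "
from h import *
cl()
plan([*W(-.6,-92.3),161,np.pi/2+YAW+.6],8)"
```

```text
clamp [ 0.3 93.3] [612.761  48.425 164.306   1.117] F [-0.2 -0.5 -0.3] M [ 0.006 -0.064 -0.002] t 20.175 g 63.842479519094496 0.0 j6 0.4247032823504538
from [612.761  48.425 164.306   1.117] F [-0.2 -0.5 -0.3] M [ 0.006 -0.064 -0.002]
[-0.137, 0.071, 0.003, -0.086, -0.146, 0.052, 0.003, -0.086, -0.151, 0.032, 0.003, -0.086, -0.154, 0.011, 0.003, -0.086, -0.154, -0.01, 0.003, -0.086, -0.152, -0.031, 0.003, -0.086, -0.146, -0.051, 0.003, -0.086, -0.138, -0.07, 0.003, -0.086]
```

Request:
move_arm:
  moves: [-0.137,0.071,0.003,-0.086,-0.146,0.052,0.003,-0.086,-0.151,0.032,0.003,-0.086,-0.154,0.011,0.003,-0.086,-0.154,-0.01,0.003,-0.086,-0.152,-0.031,0.003,-0.086,-0.146,-0.051,0.003,-0.086,-0.138,-0.07,0.003,-0.086,0,0,0,0,0,0,0,0]

```text
t: 21.42
eef_pos: [615.8, -136.6, 158.3]
tcp_rot: [-3.141, -0.001, 2.195]
ft_force: [0.3, -0.3, 0.5]
opening: 0.675
grip_force: 0.0
```

```bash
python3 -c "
from h import *
cl()
plan([*W(-.6,-92.3),112,np.pi/2+YAW+.6],2)"
```

```text
clamp [ -1.6 -91.8] [ 615.832 -136.601  158.301    2.195] F [ 0.3 -0.3  0.5] M [ 0.038 -0.144 -0.018] t 21.425 g 64.22837455052506 0.0 j6 -0.9474864171704865
from [ 615.832 -136.601  158.301    2.195] F [ 0.3 -0.3  0.5] M [ 0.038 -0.144 -0.018]
[-0.003, 0.002, 0.154, -0.001, -0.003, 0.002, 0.154, -0.001]
```

Request:
move_arm:
  moves: [-0.003,0.002,0.154,0,-0.003,0.002,0.154,0,0,0,0,0]

```text
t: 21.8
eef_pos: [616.4, -136.4, 111.2]
tcp_rot: [-3.14, -0.002, 2.197]
ft_force: [0.7, 0.7, -0.2]
opening: 0.67
grip_force: 0.0
```

Request:
move_arm:
  moves: [0,0,0,0,0,0,0,0,0,0,0,0]
  claw: 30

```text
t: 22.18
eef_pos: [617.2, -137.6, 113.5]
tcp_rot: [3.141, 0.001, 2.198]
ft_force: [-1.0, 1.2, 2.9]
opening: 0.436
grip_force: 30.0
```

Request:
move_arm:
  moves: [0,0,0.001,0.06,0,0,0.001,0.06,0,0,0.001,0.06,0,0,0.0006,0.032,0,0,0.0006,0.032,0,0,0.0006,0.032]

```text
t: 22.92
eef_pos: [616.9, -137.8, 112.8]
tcp_rot: [-3.142, 0.001, 1.763]
ft_force: [-4.4, -0.8, 5.6]
opening: 0.436
grip_force: 30.0
```

```bash
python3 -c "
from h import *
cl()"
```

```text
clamp [ -0.6 -93. ] [ 616.904 -137.821  112.808    1.763] F [-4.4 -0.8  5.6] M [-0.146  0.465  0.349] t 22.925 g 41.49541111597373 30.00043362379074 j6 -0.5154898711272009
```

Request:
move_arm:
  moves: [0,0,0.0006,0.032,0,0,0.0006,0.032,0,0,0.0006,0.032]

```text
t: 23.3
eef_pos: [616.8, -137.9, 112.6]
tcp_rot: [-3.141, 0.001, 1.612]
ft_force: [-3.6, -1.2, 5.3]
opening: 0.436
grip_force: 30.0
```

```bash
python3 -c "
from h import *
cl()"
```

```text
clamp [ -0.7 -93.1] [ 616.772 -137.875  112.552    1.612] F [-3.6 -1.2  5.3] M [-0.249  0.658  0.369] t 23.3 g 41.45025763512511 30.00055342912674 j6 -0.36468056208291977
```

Request:
move_arm:
  moves: [0,0,0.0006,0.032,0,0,0.0006,0.032,0,0,0.0006,0.032]

```text
t: 23.68
eef_pos: [616.6, -137.8, 112.3]
tcp_rot: [-3.141, 0.001, 1.461]
ft_force: [-5.2, -1.0, 6.4]
opening: 0.44
grip_force: 30.0
```

```bash
python3 -c "
from h import *
cl()"
```

```text
clamp [ -0.9 -93. ] [ 616.619 -137.828  112.295    1.461] F [-5.2 -1.   6.4] M [-0.258  0.786  0.343] t 23.675 g 41.799948377744975 30.00069558620453 j6 -0.21393521398515378
```

Request:
move_arm:
  moves: [0,0,0.0006,0.032,0,0,0.0006,0.032,0,0,0.0006,0.032]

```text
t: 24.05
eef_pos: [616.5, -137.9, 112.0]
tcp_rot: [-3.141, 0.001, 1.311]
ft_force: [-6.3, -1.2, 6.6]
opening: 0.44
grip_force: 30.0
```

```bash
python3 -c "
from h import *
cl()"
```

```text
clamp [ -1.  -93.1] [ 616.502 -137.851  112.044    1.311] F [-6.3 -1.2  6.6] M [-0.249  0.959  0.433] t 24.05 g 41.86716740569839 30.000842213630676 j6 -0.06319849168443731
```

Request:
move_arm:
  moves: [0,0,0.0006,0.032,0,0,0.0006,0.032,0,0,0.0006,0.032]

```text
t: 24.42
eef_pos: [616.4, -137.8, 111.8]
tcp_rot: [-3.141, 0.001, 1.16]
ft_force: [-6.2, -0.8, 7.5]
opening: 0.439
grip_force: 30.0
```

```bash
python3 -c "
from h import *
cl()"
```

```text
clamp [ -1.1 -93. ] [ 616.376 -137.825  111.81     1.16 ] F [-6.2 -0.8  7.5] M [-0.133  1.086  0.499] t 24.425 g 41.78317215272245 30.00109165906906 j6 0.08758661239860928
```

Load came on at right from 2.27 rad: torque rose from the free 0.35 to 0.50. I ease the right back slightly so that tightening the left doesn't overload it.

Request:
move_arm:
  moves: [0,0,-0.0006,-0.032,0,0,-0.0006,-0.032,0,0,-0.0006,-0.032]

```text
t: 24.8
eef_pos: [616.5, -137.9, 112.1]
tcp_rot: [-3.141, 0.0, 1.313]
ft_force: [-5.4, -1.4, 7.1]
opening: 0.434
grip_force: 30.0
```

```bash
python3 -c "
from h import *
cl()"
```

```text
clamp [ -1.  -93.1] [ 616.521 -137.857  112.075    1.313] F [-5.4 -1.4  7.1] M [-0.242  0.885 -0.287] t 24.8 g 41.31469483097485 30.00179171562195 j6 -0.06568866223328966
```

Request:
move_arm:
  moves: [0,0,0,0,0,0,-0.17,0,0,0,-0.17,0,0,0,0,0]
  claw: 64

```text
t: 25.3
eef_pos: [617.9, -137.8, 163.9]
tcp_rot: [3.138, 0.0, 1.311]
ft_force: [-0.2, -0.1, 0.1]
opening: 0.673
grip_force: 0.0
```

```bash
python3 -c "
from h import *
cl()
plan([*W(-.6,92.6),161,np.pi/2+YAW+.4],8)"
```

```text
clamp [  0.4 -93. ] [ 617.937 -137.773  163.949    1.311] F [-0.2 -0.1  0.1] M [ 0.002 -0.09   0.03 ] t 25.3 g 63.968776990968735 0.0 j6 -0.06371315509791178
from [ 617.937 -137.773  163.949    1.311] F [-0.2 -0.1  0.1] M [ 0.002 -0.09   0.03 ]
[0.148, -0.045, 0.002, -0.055, 0.151, -0.032, 0.002, -0.055, 0.154, -0.019, 0.002, -0.055, 0.155, -0.005, 0.002, -0.055, 0.154, 0.008, 0.002, -0.055, 0.153, 0.021, 0.002, -0.055, 0.151, 0.034, 0.002, -0.055, 0.147, 0.047, 0.002, -0.055]
```

Request:
move_arm:
  moves: [0.148,-0.045,0.002,-0.055,0.151,-0.032,0.002,-0.055,0.154,-0.019,0.002,-0.055,0.155,-0.005,0.002,-0.055,0.154,0.008,0.002,-0.055,0.153,0.021,0.002,-0.055,0.151,0.034,0.002,-0.055,0.147,0.047,0.002,-0.055,0,0,0,0,0,0,0,0]

```text
t: 26.55
eef_pos: [610.4, 47.4, 159.2]
tcp_rot: [-3.141, -0.0, 2.001]
ft_force: [-0.1, -0.2, -0.3]
opening: 0.672
grip_force: 0.0
```

```bash
python3 -c "
from h import *
cl()
plan([*W(-.6,92.6),110.5,np.pi/2+YAW+.4],2)"
```

```text
clamp [-2.1 92.3] [610.36   47.444 159.17    2.001] F [-0.1 -0.2 -0.3] M [ 0.026 -0.084 -0.03 ] t 26.55 g 63.862024702824776 0.0 j6 -0.46030826541165965
from [610.36   47.444 159.17    2.001] F [-0.1 -0.2 -0.3] M [ 0.026 -0.084 -0.03 ]
[-0.001, 0.005, 0.162, 0.001, -0.001, 0.005, 0.162, 0.001]
```

Request:
move_arm:
  moves: [-0.001,0.005,0.162,0,-0.001,0.005,0.162,0,0,0,0,0]

```text
t: 26.92
eef_pos: [611.2, 47.3, 109.6]
tcp_rot: [-3.139, -0.001, 2.001]
ft_force: [-0.6, 0.6, 0.6]
opening: 0.671
grip_force: 0.0
```

Request:
move_arm:
  moves: [0,0,0,0,0,0,0,0,0,0,0,0]
  claw: 30

```text
t: 27.3
eef_pos: [611.2, 47.6, 111.9]
tcp_rot: [-3.14, 0.0, 2.003]
ft_force: [-1.9, -2.9, 4.7]
opening: 0.437
grip_force: 30.0
```

Request:
move_arm:
  moves: [0,0,0.0006,0.032,0,0,0.0006,0.032,0,0,0.0006,0.032]

```text
t: 27.68
eef_pos: [611.3, 47.7, 111.7]
tcp_rot: [-3.14, 0.001, 1.851]
ft_force: [-5.4, -4.3, 5.9]
opening: 0.436
grip_force: 30.0
```

```bash
python3 -c "
from h import *
cl()"
```

```text
clamp [-1.2 92.6] [611.296  47.715 111.717   1.851] F [-5.4 -4.3  5.9] M [-0.751  0.915  0.432] t 27.675 g 41.430901990193206 30.000316500663757 j6 -0.30878761568261737
```

Request:
move_arm:
  moves: [0,0,0,0,0,0,-0.17,0,0,0,-0.17,0,0,0,0,0]
  claw: 64

```text
t: 28.18
eef_pos: [612.9, 48.4, 163.7]
tcp_rot: [3.138, 0.001, 1.853]
ft_force: [-0.5, 0.8, -1.2]
opening: 0.671
grip_force: 0.0
```

```bash
python3 -c "
from h import *
cl()
plan([*W(-.6,-92.8),161,np.pi/2+YAW+.3],6)"
```

```text
clamp [ 0.4 93.2] [612.872  48.352 163.735   1.853] F [-0.5  0.8 -1.2] M [ 0.004 -0.099  0.002] t 28.175 g 63.78015706121719 0.0 j6 -0.3104746828658317
from [612.872  48.352 163.735   1.853] F [-0.5  0.8 -1.2] M [ 0.004 -0.099  0.002]
[-0.2, -0.053, 0.003, -0.005, -0.199, -0.055, 0.003, -0.005, -0.199, -0.056, 0.003, -0.005, -0.198, -0.058, 0.003, -0.005, -0.198, -0.059, 0.003, -0.005, -0.198, -0.061, 0.003, -0.005]
```

Request:
move_arm:
  moves: [-0.2,-0.053,0.003,0,-0.199,-0.055,0.003,0,-0.199,-0.056,0.003,0,-0.198,-0.058,0.003,0,-0.198,-0.059,0.003,0,-0.198,-0.061,0.003,0,0,0,0,0,0,0,0,0,0,0,0,0]

```text
t: 29.3
eef_pos: [612.3, -136.8, 159.0]
tcp_rot: [-3.141, -0.0, 1.853]
ft_force: [0.5, -0.2, -0.4]
opening: 0.673
grip_force: 0.0
```

```bash
python3 -c "
from h import *
cl()
plan([*W(-.6,-92.8),110.5,np.pi/2+YAW+.25],2)"
```

```text
clamp [ -5.2 -91.9] [ 612.274 -136.794  158.979    1.853] F [ 0.5 -0.2 -0.4] M [-0.031 -0.156 -0.036] t 29.3 g 64.04717202645044 0.0 j6 -0.6072993889750165
from [ 612.274 -136.794  158.979    1.853] F [ 0.5 -0.2 -0.4] M [-0.031 -0.156 -0.036]
[-0.007, 0.014, 0.162, 0.002, -0.007, 0.014, 0.162, 0.002]
```

Request:
move_arm:
  moves: [-0.005,0.014,0.162,0,-0.005,0.014,0.162,0,0,0,0,0]

```text
t: 29.68
eef_pos: [616.1, -137.0, 109.2]
tcp_rot: [-3.139, -0.002, 1.853]
ft_force: [-0.2, -0.6, 0.0]
opening: 0.673
grip_force: 0.0
```

Request:
move_arm:
  moves: [0,0,0,0,0,0,0,0,0,0,0,0]
  claw: 30

```text
t: 30.05
eef_pos: [617.0, -138.1, 111.4]
tcp_rot: [3.141, 0.001, 1.852]
ft_force: [-0.2, 1.0, 3.1]
opening: 0.435
grip_force: 30.0
```

Request:
move_arm:
  moves: [0,0,0.0003,0.016,0,0,0.0003,0.016,0,0,0.0003,0.016]

```text
t: 30.42
eef_pos: [616.9, -138.1, 111.3]
tcp_rot: [3.141, 0.001, 1.775]
ft_force: [-0.5, 0.2, 5.7]
opening: 0.439
grip_force: 30.0
```

```bash
python3 -c "
from h import *
cl()"
```

```text
clamp [ -0.6 -93.3] [ 616.937 -138.119  111.323    1.775] F [-0.5  0.2  5.7] M [0.15  0.164 0.414] t 30.425 g 41.777772311633264 30.00132590532303 j6 -0.528950814091553
```

Request:
move_arm:
  moves: [0,0,0.0003,0.016,0,0,0.0003,0.016]

```text
t: 30.68
eef_pos: [616.9, -138.1, 111.2]
tcp_rot: [3.141, 0.001, 1.725]
ft_force: [-2.3, -0.1, 6.6]
opening: 0.436
grip_force: 30.0
```

```bash
python3 -c "
from h import *
cl()"
```

```text
clamp [ -0.7 -93.3] [ 616.864 -138.131  111.194    1.725] F [-2.3 -0.1  6.6] M [0.138 0.244 0.396] t 30.675 g 41.49720374164093 30.001374185085297 j6 -0.4787018763971383
```

Request:
move_arm:
  moves: [0,0,0.0003,0.016]

```text
t: 30.8
eef_pos: [616.8, -138.2, 111.2]
tcp_rot: [3.141, 0.001, 1.7]
ft_force: [-2.9, 0.8, 6.6]
opening: 0.438
grip_force: 30.0
```

```bash
python3 -c "
from h import *
cl()"
```

```text
clamp [ -0.7 -93.4] [ 616.846 -138.155  111.167    1.7  ] F [-2.9  0.8  6.6] M [0.118 0.239 0.45 ] t 30.8 g 41.6334080821095 30.001368820667267 j6 -0.45359230027453046
```

Request:
move_arm:
  moves: [0,0,0.0003,0.016,0,0,0.0003,0.016]

```text
t: 31.05
eef_pos: [616.8, -138.2, 111.1]
tcp_rot: [3.141, 0.001, 1.65]
ft_force: [-2.8, 1.3, 7.0]
opening: 0.436
grip_force: 30.0
```

```bash
python3 -c "
from h import *
cl()"
```

```text
clamp [ -0.7 -93.4] [ 616.787 -138.15   111.098    1.65 ] F [-2.8  1.3  7. ] M [0.126 0.384 0.439] t 31.05 g 41.44221202294333 30.001416206359863 j6 -0.40332594430578655
```

Request:
move_arm:
  moves: [0,0,0.0003,0.012]

```text
t: 31.18
eef_pos: [616.7, -138.2, 111.1]
tcp_rot: [3.141, 0.001, 1.631]
ft_force: [-2.3, 0.5, 7.8]
opening: 0.436
grip_force: 30.0
```

```bash
python3 -c "
from h import *
cl()"
```

```text
clamp [ -0.8 -93.4] [ 616.739 -138.165  111.057    1.631] F [-2.3  0.5  7.8] M [0.083 0.42  0.471] t 31.175 g 41.48779540136098 30.001720190048218 j6 -0.3846085699490487
```

Request:
move_arm:
  moves: [0,0,0.0003,0.016,0,0,0.0003,0.016]

```text
t: 31.42
eef_pos: [616.7, -138.2, 111.0]
tcp_rot: [3.141, 0.001, 1.581]
ft_force: [-2.0, 0.4, 6.7]
opening: 0.439
grip_force: 30.0
```

```bash
python3 -c "
from h import *
cl()"
```

```text
clamp [ -0.8 -93.4] [ 616.692 -138.165  110.97     1.581] F [-2.   0.4  6.7] M [0.033 0.426 0.492] t 31.425 g 41.74495202216765 30.001614689826965 j6 -0.33430650243823545
```

Request:
move_arm:
  moves: [0,0,0.0001,0.008]

```text
t: 31.55
eef_pos: [616.7, -138.2, 111.0]
tcp_rot: [3.141, 0.001, 1.568]
ft_force: [-2.9, -0.3, 6.4]
opening: 0.436
grip_force: 30.0
```

```bash
python3 -c "
from h import *
cl()"
```

```text
clamp [ -0.8 -93.4] [ 616.715 -138.164  110.956    1.568] F [-2.9 -0.3  6.4] M [0.049 0.396 0.488] t 31.55 g 41.49166227767873 30.0018247961998 j6 -0.32193199180004944
```

Request:
move_arm:
  moves: [0,0,0,0,0,0,-0.17,0,0,0,-0.17,0,0,0,0,0]
  claw: 64

```text
t: 32.05
eef_pos: [617.4, -138.3, 162.6]
tcp_rot: [3.139, 0.001, 1.569]
ft_force: [-0.3, -0.6, -0.6]
opening: 0.671
grip_force: 0.0
```

```bash
python3 -c "
from h import *
plan([*W(-.6,92.8),161,np.pi/2+YAW+.3],6)"
```

```text
from [ 617.423 -138.343  162.616    1.569] F [-0.3 -0.6 -0.6] M [ 0.016 -0.115 -0.024]
[0.207, -0.007, 0.002, -0.035, 0.207, 0.005, 0.002, -0.035, 0.206, 0.016, 0.002, -0.035, 0.205, 0.027, 0.002, -0.035, 0.203, 0.039, 0.002, -0.035, 0.201, 0.05, 0.002, -0.035]
```

Request:
move_arm:
  moves: [0.207,-0.007,0.002,-0.035,0.207,0.005,0.002,-0.035,0.206,0.016,0.002,-0.035,0.205,0.027,0.002,-0.035,0.203,0.039,0.002,-0.035,0.201,0.05,0.002,-0.035,0,0,0,0,0,0,0,0]

```text
t: 33.05
eef_pos: [610.9, 47.6, 158.6]
tcp_rot: [-3.141, -0.0, 1.898]
ft_force: [-0.8, 0.2, 0.6]
opening: 0.671
grip_force: 0.0
```

```bash
python3 -c "
from h import *
cl()
plan([*W(-.6,92.8),110,np.pi/2+YAW+.3],2)"
```

```text
clamp [-1.6 92.5] [610.887  47.642 158.577   1.898] F [-0.8  0.2  0.6] M [ 0.027 -0.128  0.049] t 33.05 g 63.847662934926156 0.0 j6 -0.3571669476145121
from [610.887  47.642 158.577   1.898] F [-0.8  0.2  0.6] M [ 0.027 -0.128  0.049]
[-0.0, 0.004, 0.162, 0.0, -0.0, 0.004, 0.162, 0.0]
```

Request:
move_arm:
  moves: [0,0.004,0.16,0,0,0.004,0.16,0,0,0,0,0]

```text
t: 33.42
eef_pos: [611.5, 47.4, 109.6]
tcp_rot: [-3.138, -0.001, 1.897]
ft_force: [0.0, -1.0, 0.7]
opening: 0.677
grip_force: 0.0
```

Request:
move_arm:
  moves: [0,0,0,0,0,0,0,0,0,0,0,0]
  claw: 30

```text
t: 33.8
eef_pos: [611.1, 47.9, 112.1]
tcp_rot: [-3.139, 0.0, 1.9]
ft_force: [-3.8, -2.6, 4.9]
opening: 0.436
grip_force: 30.0
```

Request:
move_arm:
  moves: [0,0,0.0002,0.012,0,0,0.0002,0.012]

```text
t: 34.05
eef_pos: [611.2, 47.9, 112.0]
tcp_rot: [-3.14, 0.001, 1.862]
ft_force: [-6.6, -3.8, 6.0]
opening: 0.439
grip_force: 30.0
```

```bash
python3 -c "
from h import *
cl()"
```

```text
clamp [-1.3 92.7] [611.231  47.879 111.991   1.862] F [-6.6 -3.8  6. ] M [-0.775  1.156  0.444] t 34.05 g 41.77475399554856 30.000919103622437 j6 -0.3189345991287645
```

Request:
move_arm:
  moves: [0,0,0.0002,0.012]

```text
t: 34.17
eef_pos: [611.3, 47.9, 112.0]
tcp_rot: [-3.14, 0.001, 1.843]
ft_force: [-6.1, -3.9, 6.5]
opening: 0.44
grip_force: 30.0
```

```bash
python3 -c "
from h import *
cl()"
```

```text
clamp [-1.2 92.8] [611.269  47.915 111.972   1.843] F [-6.1 -3.9  6.5] M [-0.779  1.162  0.385] t 34.175 g 41.82307904242573 30.000733137130737 j6 -0.3001253443844299
```

Request:
move_arm:
  moves: [0,0,0.0002,0.012]

```text
t: 34.3
eef_pos: [611.3, 47.9, 111.9]
tcp_rot: [-3.14, 0.001, 1.824]
ft_force: [-6.4, -3.9, 6.4]
opening: 0.436
grip_force: 30.0
```

```bash
python3 -c "
from h import *
cl()"
```

```text
clamp [-1.2 92.8] [611.267  47.92  111.914   1.824] F [-6.4 -3.9  6.4] M [-0.726  1.092  0.441] t 34.3 g 41.467752916193284 30.00068575143814 j6 -0.2812633364248488
```

Request:
move_arm:
  moves: [0,0,0.0002,0.012]

```text
t: 34.42
eef_pos: [611.3, 47.9, 111.9]
tcp_rot: [-3.14, 0.001, 1.805]
ft_force: [-6.5, -4.6, 6.7]
opening: 0.436
grip_force: 30.0
```

```bash
python3 -c "
from h import *
cl()"
```

```text
clamp [-1.2 92.8] [611.288  47.911 111.873   1.805] F [-6.5 -4.6  6.7] M [-0.726  1.104  0.539] t 34.425 g 41.46334552597312 30.000796616077423 j6 -0.2624037187013477
```

Request:
move_arm:
  moves: [0,0,0,0,0,0,-0.17,0,0,0,-0.17,0,0,0,0,0]
  claw: 64

```text
t: 34.92
eef_pos: [613.1, 48.5, 164.0]
tcp_rot: [3.138, 0.001, 1.805]
ft_force: [0.4, 0.2, -0.5]
opening: 0.671
grip_force: 0.0
```

```bash
python3 -c "
from h import *
plan([*W(-.6,-93),161,np.pi/2+YAW+.3],6)"
```

```text
from [613.132  48.519 164.018   1.805] F [ 0.4  0.2 -0.5] M [ 0.031 -0.14  -0.006]
[-0.202, -0.044, 0.003, -0.01, -0.202, -0.047, 0.003, -0.01, -0.201, -0.05, 0.003, -0.01, -0.2, -0.053, 0.003, -0.01, -0.199, -0.056, 0.003, -0.01, -0.198, -0.059, 0.003, -0.01]
```

Request:
move_arm:
  moves: [-0.202,-0.04,0.003,-0.01,-0.202,-0.043,0.003,-0.01,-0.201,-0.046,0.003,-0.01,-0.2,-0.049,0.003,-0.01,-0.199,-0.052,0.003,-0.01,-0.198,-0.055,0.003,-0.01,0,0,0,0,0,0,0,0]

```text
t: 35.92
eef_pos: [619.4, -136.2, 158.8]
tcp_rot: [-3.141, -0.001, 1.899]
ft_force: [-0.3, -0.9, -0.4]
opening: 0.673
grip_force: 0.0
```

```bash
python3 -c "
from h import *
cl()
plan([*W(-.6,-93),110,np.pi/2+YAW+.3],2)"
```

```text
clamp [  2.  -91.5] [ 619.436 -136.191  158.774    1.899] F [-0.3 -0.9 -0.4] M [-0.002 -0.148  0.029] t 35.925 g 64.04121872762629 0.0 j6 -0.648637075139467
from [ 619.436 -136.191  158.774    1.899] F [-0.3 -0.9 -0.4] M [-0.002 -0.148  0.029]
[-0.002, -0.01, 0.163, 0.0, -0.002, -0.01, 0.163, 0.0]
```

Request:
move_arm:
  moves: [-0.003,-0.01,0.162,0,-0.003,-0.01,0.162,0,0,0,0,0]

```text
t: 36.3
eef_pos: [616.4, -137.3, 109.3]
tcp_rot: [-3.139, -0.002, 1.9]
ft_force: [1.2, 0.0, 0.5]
opening: 0.673
grip_force: 0.0
```

Request:
move_arm:
  moves: [0,0,0,0,0,0,0,0,0,0,0,0]
  claw: 30

```text
t: 36.67
eef_pos: [617.2, -138.6, 111.7]
tcp_rot: [3.141, 0.001, 1.899]
ft_force: [-0.6, 1.1, 5.4]
opening: 0.437
grip_force: 30.0
```

Request:
move_arm:
  moves: [0,0,0.0002,0.012,0,0,0.0002,0.012]

```text
t: 36.92
eef_pos: [617.2, -138.6, 111.6]
tcp_rot: [3.141, 0.001, 1.861]
ft_force: [-2.5, 0.2, 6.1]
opening: 0.437
grip_force: 30.0
```

```bash
python3 -c "
from h import *
cl()"
```

```text
clamp [ -0.3 -93.9] [ 617.204 -138.643  111.6      1.861] F [-2.5  0.2  6.1] M [0.118 0.374 0.515] t 36.925 g 41.52170872934021 30.001429617404938 j6 -0.615087857555881
```

Request:
move_arm:
  moves: [0,0,0.0001,0.006]

```text
t: 37.05
eef_pos: [617.2, -138.6, 111.6]
tcp_rot: [3.141, 0.001, 1.852]
ft_force: [-3.6, -0.1, 6.0]
opening: 0.437
grip_force: 30.0
```

```bash
python3 -c "
from h import *
cl()"
```

```text
clamp [ -0.4 -93.9] [ 617.176 -138.636  111.572    1.852] F [-3.6 -0.1  6. ] M [0.122 0.362 0.506] t 37.05 g 41.54467770628308 30.001409947872162 j6 -0.6058062562383654
```

Request:
move_arm:
  moves: [0,0,0.0001,0.006]

```text
t: 37.17
eef_pos: [617.2, -138.7, 111.6]
tcp_rot: [3.141, 0.001, 1.842]
ft_force: [-3.1, -0.1, 5.8]
opening: 0.438
grip_force: 30.0
```

```bash
python3 -c "
from h import *
cl()"
```

```text
clamp [ -0.4 -93.9] [ 617.18  -138.665  111.555    1.842] F [-3.1 -0.1  5.8] M [0.046 0.311 0.537] t 37.175 g 41.65600503662123 30.001426935195923 j6 -0.5965221731674374
```

Request:
move_arm:
  moves: [0,0,0,0,0,0,-0.17,0,0,0,-0.17,0,0,0,0,0]
  claw: 64

```text
t: 37.67
eef_pos: [617.9, -138.8, 163.3]
tcp_rot: [3.139, 0.002, 1.842]
ft_force: [0.0, -0.5, -1.2]
opening: 0.67
grip_force: 0.0
```

Request:
move_arm:
  moves: [0.196,0.06,0.002,0,0.196,0.06,0.002,0,0.196,0.06,0.002,0,0.196,0.06,0.002,0,0.196,0.06,0.002,0,0.196,0.06,0.002,0,0,0,0,0,0,0,0,0]

```text
t: 38.67
eef_pos: [621.6, 45.4, 159.2]
tcp_rot: [-3.141, -0.0, 1.843]
ft_force: [-0.5, 0.5, -0.5]
opening: 0.673
grip_force: 0.0
```

```bash
python3 -c "
from h import *
cl()
plan([*W(-.6,92.8),110,np.pi/2+YAW+.25],2)"
```

```text
clamp [ 9.1 90. ] [621.635  45.42  159.212   1.843] F [-0.5  0.5 -0.5] M [-0.05  -0.051  0.014] t 38.675 g 64.00500729953814 0.0 j6 -0.3044845390438817
from [621.635  45.42  159.212   1.843] F [-0.5  0.5 -0.5] M [-0.05  -0.051  0.014]
[0.017, -0.029, 0.164, -0.002, 0.017, -0.029, 0.164, -0.002]
```

Request:
move_arm:
  moves: [0.033,-0.058,0,0,0,0,0,0,0,0,0.163,0,0,0,0.162,0,0,0,0,0]

```text
t: 39.3
eef_pos: [611.4, 47.9, 109.9]
tcp_rot: [-3.139, -0.001, 1.842]
ft_force: [-0.4, -0.1, -0.0]
opening: 0.672
grip_force: 0.0
```

Request:
move_arm:
  moves: [0,0,0,0,0,0,0,0,0,0,0,0]
  claw: 30

```text
t: 39.67
eef_pos: [611.2, 47.9, 112.0]
tcp_rot: [-3.14, 0.0, 1.843]
ft_force: [-2.9, -1.4, 4.5]
opening: 0.44
grip_force: 30.0
```

Request:
move_arm:
  moves: [0,0,-0.0003,-0.016,0,0,-0.0003,-0.016,0,0,-0.0003,-0.016]

```text
t: 40.05
eef_pos: [611.2, 47.9, 112.1]
tcp_rot: [-3.14, -0.0, 1.919]
ft_force: [-6.4, -3.7, 6.7]
opening: 0.439
grip_force: 30.0
```

```bash
python3 -c "
from h import *
cl()"
```

```text
clamp [-1.3 92.8] [611.169  47.915 112.104   1.919] F [-6.4 -3.7  6.7] M [-0.563  1.193 -0.168] t 40.05 g 41.780285374438634 30.001625418663025 j6 -0.376415631578212
```

Request:
move_arm:
  moves: [0,0,0.0002,0.01,0,0,0.0002,0.01]

```text
t: 40.3
eef_pos: [611.2, 47.9, 112.1]
tcp_rot: [-3.14, 0.0, 1.887]
ft_force: [-6.8, -3.8, 7.1]
opening: 0.437
grip_force: 30.0
```

```bash
python3 -c "
from h import *
cl()"
```

```text
clamp [-1.3 92.8] [611.212  47.901 112.08    1.887] F [-6.8 -3.8  7.1] M [-0.531  1.126  0.472] t 40.3 g 41.51754614185447 30.00139743089676 j6 -0.344525335116391
```

Request:
move_arm:
  moves: [0,0,0.0002,0.01]

```text
t: 40.42
eef_pos: [611.2, 47.9, 112.1]
tcp_rot: [-3.14, 0.0, 1.871]
ft_force: [-6.5, -3.2, 6.0]
opening: 0.435
grip_force: 30.0
```

```bash
python3 -c "
from h import *
cl()"
```

```text
clamp [-1.3 92.8] [611.244  47.904 112.073   1.871] F [-6.5 -3.2  6. ] M [-0.523  1.125  0.421] t 40.425 g 41.39553767834617 30.001281201839447 j6 -0.3287966330032797
```

Request:
move_arm:
  moves: [0,0,0.0001,0.007]

```text
t: 40.55
eef_pos: [611.2, 47.9, 112.0]
tcp_rot: [-3.14, 0.0, 1.861]
ft_force: [-6.4, -3.3, 6.8]
opening: 0.437
grip_force: 30.0
```

```bash
python3 -c "
from h import *
cl()"
```

```text
clamp [-1.3 92.8] [611.223  47.939 112.047   1.861] F [-6.4 -3.3  6.8] M [-0.592  1.111  0.468] t 40.55 g 41.59691093195203 30.001586973667145 j6 -0.31790791285432846
```

Left reads about 0.455 against its own free 0.27, and right about 0.52 against its free 0.35. That puts each screw near 105–120 N, so I release and withdraw.

Request:
move_arm:
  moves: [0,0,0,0,0,0,0,0,0,0,-0.17,0,0,0,-0.3,0,0,0,-0.3,0,0,-0.3,0,0,0,-0.3,0,0,0,0,0,0,0,0,0,0,0,0,0,0]
  claw: 64

```text
t: 41.8
eef_pos: [526.7, 22.8, 226.5]
tcp_rot: [3.141, 0.0, 1.86]
ft_force: [0.7, 0.3, -0.0]
opening: 0.673
grip_force: 0.0
```

```bash
python3 -c "
from h import *
cl()
a=viewer.read_camera('top')
cv2.imwrite('pics/end.png',cv2.cvtColor(a,cv2.COLOR_RGB2BGR))"
```

```text
clamp [-86.4  70. ] [526.699  22.817 226.546   1.86 ] F [ 0.7  0.3 -0. ] M [-0.018 -0.11   0.008] t 41.8 g 64.00538214104952 0.0 j6 -0.3712789262781114
```

View pics/end.png

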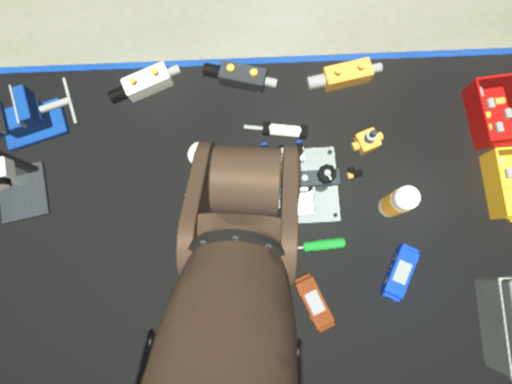

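The bystanders in view are where they were: spray can (400,200), relief valve (368,140), screwdriver (325,244). The arm is clear of everything.

```bash
python3 -c "
from h import *
print(order.job_done())"
```

```text
the job is handed in; nothing more can be done
None
```

The valve is home and square against the fence, both knobs are nipped up to roughly 0.5 N m by feel (about 105–120 N per screw), the arm is clear, and the job is handed in; the foot loads are inferred from torque readings that scattered by about ±0.05 N m.

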